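# Free the drinks carrier and hold it level

### The job

The bamboo carrier with the steel flask and the highball glass on it is locked in its dock on the trolley top: turn the dock's clamp knob clockwise a quarter turn so that its steel tongue swings clear, then lift the carrier by its bridge handle until it hangs about ten centimetres above where it sat. Keep it level and still there for a couple of seconds with the flask and the glass standing on it, and finish while still holding it in the air; leave the other things on the trolley where they are.

Things in the scene. Friction and masses are not known exactly. Their poses are not given: they have to be found in the camera images.
- dock: Wooden board 140 x 280 x 12 mm fixed on the trolley, with 12 mm high guides round the carrier's foot (about 4 mm play). Origin: centre of its underside; x points from the knob side to the carrier, y along the carrier's length, z up. The clamp knob's axis is 125 mm from the origin towards -x; a flat steel tongue under the knob locks the carrier.
- clamp (a joint): Clamp knob, 0 to 1.57 rad, growing clockwise seen from above; starts at 0 to 0.3, stays where left, friction 0.04 N m. At 0 the tongue (16 mm wide, reaching 79 mm from the knob's axis, 36 to 42 mm above the trolley) points along the dock's +x over the carrier's near rim, 2 mm above it, and locks it; at 1.57 (end stop) it points along the dock's -y. The carrier is free from about 1.0.
- clamp_grip (a point): On the vertical axis of the clamp knob, half-way up its round black grip: a cylinder 36 mm in diameter and 34 mm high, which can be gripped from above at any yaw. The point is 71 mm above the trolley top, the grip's top 88 mm. The point's x axis points along the tongue.
- caddy_handle (a point): Middle of the bridge handle of the loose bamboo carrier; y along the handle, z up. Bar 14 mm wide (x), 22 mm high, 218 mm clear between end posts, centre 175 mm above the carrier's underside (187 mm above the trolley when docked). Carrier: tray 120 (x) by 250 (y) mm, rim 22 mm, floor 10 mm, 0.30 kg, balanced about its middle. It hangs level if gripped over the joint centre of mass with its load.
- flask_mid (a point): Centre (half-way up) of the closed steel flask standing loose on the carrier near one end, under the handle, 60 mm in diameter, 125 mm high, z up; about 0.36 kg (0.31 to 0.43), so its end is the heavier one.
- tumbler_mid (a point): Centre (half-way up) of the highball glass standing loose on the carrier near the other end, under the handle, 60 mm in diameter, 130 mm high, z up; empty, about 0.16 kg.

How it is judged (in metres and radians):
On the way, in this order (a step that is already met when the one before it is completed fails the run):
1. the clamp knob is turned clear while the carrier still sits in its dock (value of joint clamp above 1.1 rad and z of caddy_handle in the frame of dock below 0.197 m), for 0.2 s.
2. the carrier hangs from the gripper above its dock, level and still, flask and glass standing on it, for a second (z of caddy_handle in the frame of dock between 0.247 and 0.347 m and angle between caddy_handle's own z axis and vertical below 0.105 rad and linear speed of caddy below 0.03 m/s and angular speed of caddy below 0.15 rad/s and contact force between caddy and the fingers above 2 N and contact force between caddy and dock below 0.1 N and value of joint clamp above 1.1 rad and z of flask_mid in the frame of caddy_handle between -0.1085 and -0.0965 m and horizontal distance between each of flask_mid, tumbler_mid and caddy_handle below 0.095 m and angle between each of flask_mid, tumbler_mid's own z axis and vertical below 0.13 rad and z of tumbler_mid in the frame of caddy_handle between -0.106 and -0.094 m), for 1 s.
At the end, for the whole second after the job is handed in: The gripper holds the carrier 60 to 160 mm above its docked height, tilted less than 0.105 rad (6 degrees), slower than 0.03 m/s and 0.15 rad/s, not touching the dock; the flask and the glass stand upright on its floor; the clamp knob is turned beyond 1.1 rad (all of step 2); the arm keeps its last pose, push and grip.
It fails at once if the carrier is tipped by more than 0.3 rad (angle between caddy_handle's own z axis and vertical above 0.3 rad).
It fails at once if the flask or the glass on the carrier is tipped over (angle between any of flask_mid, tumbler_mid's own z axis and vertical above 0.4 rad).
It fails at once if another loose thing is moved by more than 30 mm (distance of any of spare_glass, jigger, shaker, tonic, coasters from where it was at the start of the episode above 0.03 m).
It also fails if it takes over 51 s, if anything falls off the work surface, if the arm or the gripper's body presses on something with over 40 N, if the wrist force passes 120 N, or if a joint passes its speed limit or range.

### The arm

A 6-joint arm with a two-finger parallel gripper is mounted at the origin on the work surface. World frame = base frame: x ahead of the robot, y to its left, z up, the work surface at z = 0. Lengths are in mm, angles in rad, forces in N, time in s.
With the tool pointing down it reaches from about 250 to 850 mm from the base axis. Payload 12.5 kg.
Tool frame: the origin (TCP) lies between the finger pads; the fingertips stand r.tips_ahead ahead of it and the grasp point (between the pads) lies 8 mm behind it (r.tips_ahead is the distance from the TCP to the fingertips, in mm); z points along the fingers, y is the direction in which the jaws open and shut (so a half turn about z gives the same grasp; the last joint's range is limited). The gripper opens to 93 mm and grips with 3 to 60 N. Pads are 15 mm wide; open, the fingers measure 128 mm over their backs; the gripper's body (75 mm by 188 mm) begins 65 mm behind the grasp point.
Start: joints at [-1.205, 0.351, 1.652, -0, 1.139, -0.085], TCP at [239.643, -495.031, 229.633] pointing down, gripper open.
Joint ranges: [-2.75, 2.75], [-0.79, 2.1], [0.01, 2.65], [-1.57, 4.71], [0.07, 3.14], [-2.87, 2.87]. Speed limits (rad/s): [2.22, 2.22, 2.79, 3.14, 3.14, 3.14].

### API

Orientations are given as a 3x3 rotation matrix whose columns are the frame's x, y, z axes.
In Python, from rig import r gives the robot as it stands.
- The arm moves only by the tool servo_tool, never from a script. Its arguments are lists of equal length, an entry for each row: "travel": the shift along the tool's x, y, z in mm, a list of three; "angular": the turn, a rotation vector about the tool's x, y, z in rad, a list of three; "fingers": the closure in counts, from 0 (fully open) to 255 (shut). In form: {"travel": [[x, y, z], ...], "angular": [[rx, ry, rz], ...], "fingers": [fingers, ...]}. A call has 1 to 5 rows; each row shifts and turns the commanded pose from where the row before left it, along the tool's axes as they then stand; what a row does not reach is not made up. A row lasts 1/12 s, in which the tool goes at most 41.7 mm and 7.16 degrees, less where a joint would pass 70% of its speed; a pose out of reach is approached as far as the arm can. A call is refused whole if a number of a shift passes 41.7 or a number of a turn 0.125, either way. A call with a gripper value outside its range is refused whole. The fingers move at their own pace and stop on an object; "force" is the grip in N (left out, the last holds). Time passes only in rows, so rows that do not move let the fingers close. It gives the time, the measured TCP pose, the force and the opening at its end, in the units of the state.
- r.observe(): the state, without advancing time (a new reading comes with each control period).
- r.read_camera(name): name is "side" or "top"; returns a dict with "image" (384x512x3 uint8, red, green, blue), "fovy" (degrees; the focal length in pixels is half the picture's height over the tangent of half this angle, whatever the lens; pixels are square), "cx", "cy" (the principal point, pixels), "k1" (the pictures are not rectified: a ray, as slopes to the right and down, at radius r is drawn at 1 + k1 r^2 times it, then the intrinsics apply), "rvec" (rotation vector, rad) and "tvec" (3), from world to camera coordinates, as OpenCV has them. Camera axes: x right, y down, z forward; pixel columns grow to the right and rows downward; lengths in mm; the calibration is good to about 2 mm. A picture is of the moment at which its call begins. There is no depth.
- r.sign_off(): hands the job in, once; it reports no verdict.
The state is a dict: "t": time; "q": joint angles; "joint_velocities": joint speeds; "tau": joint torques, N m; "tool_pos": TCP position; "orientation": TCP orientation; "contact_force": force on the tool from outside, world axes, zero at the start; "ft_torque": the same for the moment, N m; "opening": finger opening in mm.
Only numpy, scipy, OpenCV 4.12 (cv2) and the standard library are available. Lean on these libraries where they do the work, as an engineer would, in place of code of your own. Each camera call takes 0.05 s, during which the arm holds its last target. There are 200 camera calls.

## Working session

There is one attempt and no reset: what is moved stays moved. The work goes in short steps, Python scripts to look and compute and a tool call to move; the robot and the scene stay as the last step left them, time stands still between calls to the robot, and variables do not carry over. Pictures are saved under pics/ and viewed, about 8 in all and at most 12, crops included, and the job is handed in when it is done.

Besides the shell and the picture viewer there is one more tool, called after "Emit:" as name(argument=value, ...) on one line, values as JSON. servo_tool: Moves the arm, as the interface text tells. Its arguments: {"type":"object","properties":{"travel":{"type":"array","items":{"type":"array","items":{"type":"number"}}},"angular":{"type":"array","items":{"type":"array","items":{"type":"number"}}},"fingers":{"type":"array","items":{"type":"number"}},"force":{"type":"number"}},"required":["travel","angular","fingers"]}

```bash
mkdir -p pics; ls
python3 - <<'E'
from rig import r
import cv2,pickle
for n in("top","side"):
    c=r.read_camera(n); pickle.dump(c,open(n+'0.pkl','wb'))
    cv2.imwrite(f'pics/{n}0.png',cv2.resize(c['image'][:,:,::-1],(800,600)))
    print(n,{k:v for k,v in c.items() if k!='image'})
print(r.observe(), r.tips_ahead)
E
```

```text
pics
top {'fovy': 54.61877446313706, 'cx': 256.5365973976002, 'cy': 191.84705123171022, 'k1': -0.006801202586120837, 'rvec': array([ 2.19900816, -2.16932512,  0.06784149]), 'tvec': array([ 61.11907054, 578.86670416, 743.07045848])}
side {'fovy': 52.385644125359995, 'cx': 249.46384461524076, 'cy': 192.49002117034533, 'k1': -0.09939823252783468, 'rvec': array([ 0.90361762, -2.46527175,  1.11422365]), 'tvec': array([456.91749265, 312.05351712, 504.73986732])}
{'t': 0.1, 'q': array([-1.20457178e+00,  3.51138121e-01,  1.65234378e+00, -4.46352911e-06,
        1.13911240e+00, -8.46194157e-02]), 'joint_velocities': array([-7.58947821e-04, -9.31519039e-04, -3.98146633e-03, -2.80325663e-05,
       -1.29903817e-03, -2.11301571e-04]), 'tau': array([ 9.03250966e-04, -4.98032427e+01, -2.85706812e+01,  7.00371293e-02,
        2.38941918e-02, -4.04792104e-05]), 'tool_pos': array([ 239.55565156, -494.76218177,  229.18568813]), 'orientation': array([[ 9.00078885e-01,  4.35726828e-01, -3.62468881e-04],
       [ 4.35726971e-01, -9.00078405e-01,  9.33774561e-04],
       [ 8.06202155e-05, -9.98408234e-04, -9.99999498e-01]]), 'contact_force': array([-0.20934662, -0.17595067, -0.41479359]), 'ft_torque': array([0.022629  , 0.00757454, 0.00386567]), 'opening': 92.80064317781357} 11.0
```

View pics/top0.png

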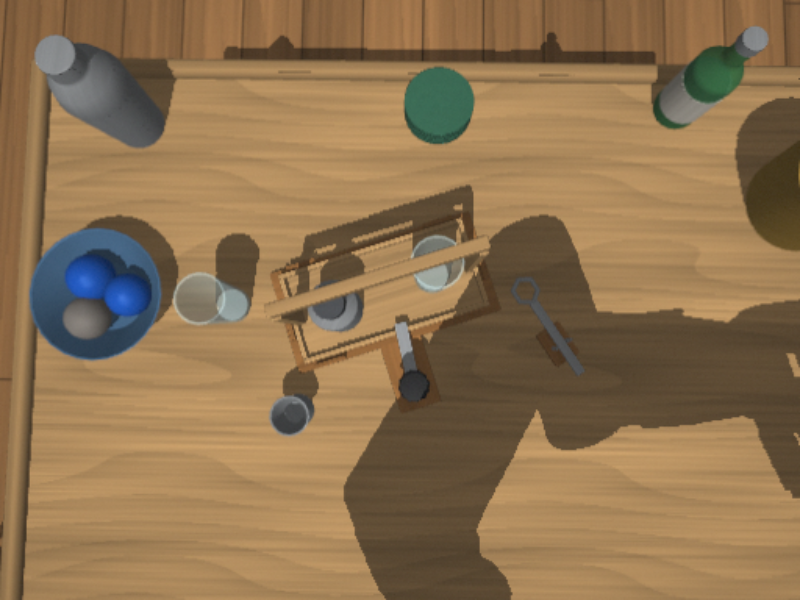

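View pics/side0.png

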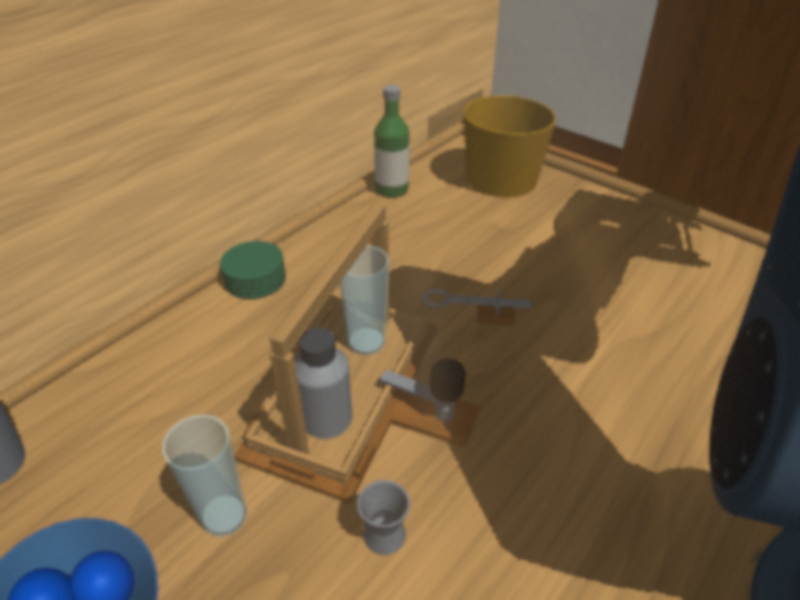

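Top view (800x600): knob top at about (414,384), tongue tip (402,325), handle bar ends (267,312) and (488,243), flask at the left end and glass at the right. Side view: flask cap (318,345), glass right behind it, and a jigger near the knob at (383,515).

```bash
cat > h.py <<'E'
import numpy as np,cv2
def KR(c):
    f=192/np.tan(np.radians(c['fovy'])/2)
    return np.array([[f,0,c['cx']],[0,f,c['cy']],[0,0,1.]]),np.array([c['k1'],0,0,0,0.])
def ray(c,p,z,s=.64):
    K,D=KR(c); u=cv2.undistortPoints(np.array([[p]],float)*s,K,D)[0,0]
    R=cv2.Rodrigues(c['rvec'])[0]; o=-R.T@c['tvec']; d=R.T@np.r_[u,1]
    return o+d*(z-o[2])/d[2]
def proj(c,P,s=.64):
    K,D=KR(c); return cv2.projectPoints(np.array(P,float).reshape(-1,3),c['rvec'],c['tvec'],K,D)[0][:,0]/s
E
python3 - <<'E'
from h import *
import pickle
t=pickle.load(open('top0.pkl','rb'));s=pickle.load(open('side0.pkl','rb'))
k=ray(t,(414,384),88);tip=ray(t,(402,324),42)
a=ray(t,(267,312),198);b=ray(t,(488,243),198)
print('knob',k,'tip',tip,np.linalg.norm((tip-k)[:2]),np.degrees(np.arctan2(*(tip-k)[1::-1])))
print('handle',a,b,(a+b)/2,np.linalg.norm(b-a),np.degrees(np.arctan2(*(b-a)[1::-1])))
print('knob side',proj(s,k),'handle ends side',proj(s,[a,b]))
u=(b-a)/np.linalg.norm(b-a);
print('knob offset from handle mid in handle frame',(k-(a+b)/2)@u,(k-(a+b)/2)@np.array([u[1],-u[0],0]))
print('flask cap',ray(t,(330,305),137),'glass',ray(t,(439,252),152),'jigger',ray(t,(290,415),60),'spare',ray(t,(200,298),130))
# crop
im=t['image'][:,:,::-1][130:270,150:350]
cv2.imwrite('pics/crop.png',cv2.resize(im,None,fx=4,fy=4,interpolation=cv2.INTER_CUBIC))
E
```

```text
knob [473.63244506  51.60843671  88.        ] tip [545.61858757  66.94251361  42.        ] 73.60121349233737 12.025089788946982
handle [551.75632231 202.30742948 198.        ] [624.63144954 -19.49256553 198.        ] [588.19388593  91.40743198 198.        ] 233.46524784689325 -71.81142386476533
knob side [[448.19475904 367.12635616]] handle ends side [[280.16513794 336.32367869]
 [383.4580051  202.16814815]]
knob offset from handle mid in handle frame 2.0505723138823 121.26037650727493
flask cap [563.14550952 146.87170303 137.        ] glass [621.78306335  27.26951115 152.        ] jigger [431.49633912 202.98111412  60.        ] spare [569.46260576 294.46527699 130.        ]
```

View pics/crop.png

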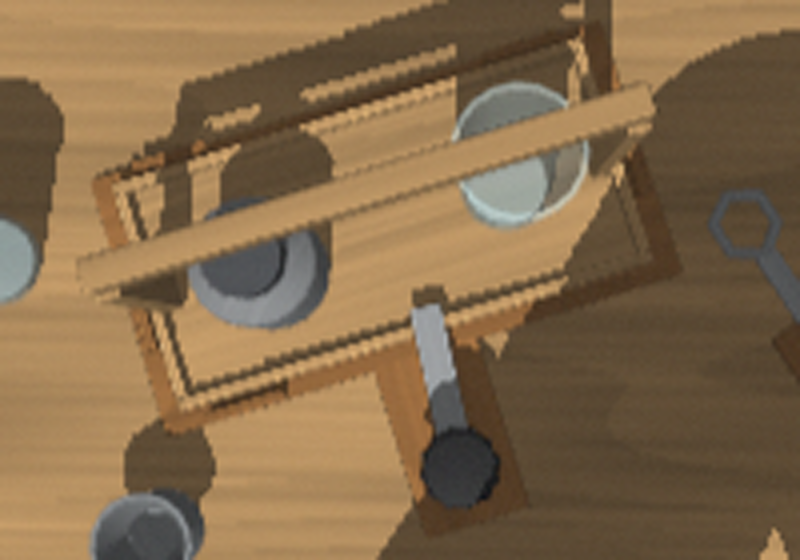

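Handle midpoint is about (589, 91) with the handle running at 108°. The knob is at about (472.5, 51.7), and the tongue sits roughly 0.1 rad past zero. Moving over the knob.

Emit:
servo_tool(travel=[[22.4,-19.5,0],[22.4,-19.5,0],[22.4,-19.5,0],[22.4,-19.5,0],[22.4,-19.5,0]], angular=[[0,0,0],[0,0,0],[0,0,0],[0,0,0],[0,0,0]], fingers=[0,0,0,0,0])

```text
t: 0.52
tool_pos: [298.1, -357.0, 229.4]
orientation: [[0.9, 0.435, -0.0], [0.435, -0.9, 0.001], [-0.0, -0.001, -1.0]]
contact_force: [1.9, -0.3, -0.1]
opening: 93.1
```

Emit:
servo_tool(travel=[[22.4,-19.5,0],[22.4,-19.5,0],[22.4,-19.5,0],[22.4,-19.5,0],[22.4,-19.5,0]], angular=[[0,0,0],[0,0,0],[0,0,0],[0,0,0],[0,0,0]], fingers=[0,0,0,0,0])

```text
t: 0.93
tool_pos: [356.5, -220.5, 229.5]
orientation: [[0.9, 0.436, -0.0], [0.436, -0.9, 0.0], [-0.0, -0.0, -1.0]]
contact_force: [0.9, -0.8, 0.5]
opening: 93.2
```

Emit:
servo_tool(travel=[[22.4,-19.5,0],[22.4,-19.5,0],[22.4,-19.5,0],[22.4,-19.5,0],[22.4,-19.5,0]], angular=[[0,0,0],[0,0,0],[0,0,0],[0,0,0],[0,0,0]], fingers=[0,0,0,0,0])

```text
t: 1.35
tool_pos: [414.8, -83.9, 229.6]
orientation: [[0.9, 0.436, -0.0], [0.436, -0.9, 0.0], [-0.0, -0.0, -1.0]]
contact_force: [0.0, 0.2, 0.1]
opening: 93.4
```

Emit:
servo_tool(travel=[[22.4,-19.5,0],[22.4,-19.5,0],[22.4,-19.5,0],[22.4,-19.5,0],[22.4,-19.5,0]], angular=[[0,0,0],[0,0,0],[0,0,0],[0,0,0],[0,0,0]], fingers=[0,0,0,0,0])

```text
t: 1.77
tool_pos: [473.1, 52.7, 229.5]
orientation: [[0.9, 0.436, -0.0], [0.436, -0.9, -0.0], [-0.0, -0.0, -1.0]]
contact_force: [-0.1, -0.8, 0.5]
opening: 93.6
```

Emit:
servo_tool(travel=[[0,0,0],[0,0,0],[0,0,0],[0,0,0],[0,0,0]], angular=[[0,0,-0.12],[0,0,-0.12],[0,0,-0.12],[0,0,-0.12],[0,0,-0.12]], fingers=[0,0,0,0,0])

```text
t: 2.18
tool_pos: [472.8, 51.3, 229.4]
orientation: [[0.492, 0.871, -0.001], [0.871, -0.492, -0.0], [-0.0, -0.001, -1.0]]
contact_force: [-0.3, 0.3, 0.2]
opening: 93.0
```

Emit:
servo_tool(travel=[[0,0,0],[0,0,0],[0,0,0],[0,0,0],[0,0,0]], angular=[[0,0,-0.12],[0,0,-0.12],[0,0,-0.12],[0,0,-0.12],[0,0,-0.12]], fingers=[0,0,0,0,0])

```text
t: 2.6
tool_pos: [472.8, 51.2, 229.4]
orientation: [[-0.086, 0.996, -0.001], [0.996, 0.086, -0.0], [0.0, -0.001, -1.0]]
contact_force: [-0.1, -1.1, -0.2]
opening: 93.1
```

Emit:
servo_tool(travel=[[0,0,32],[0,0,32],[0,0,32],[0,0,32],[0,0,31]], angular=[[0,0,0],[0,0,0],[0,0,0],[0,0,0],[0,0,0]], fingers=[0,0,0,0,0], force=20)

```text
t: 3.02
tool_pos: [472.6, 51.2, 69.1]
orientation: [[-0.08, 0.997, -0.0], [0.997, 0.08, 0.0], [0.0, -0.0, -1.0]]
contact_force: [0.4, -0.1, -0.4]
opening: 92.9
```

Emit:
servo_tool(travel=[[0,0,0],[0,0,0],[0,0,0],[0,0,0],[0,0,0]], angular=[[0,0,0],[0,0,0],[0,0,0],[0,0,0],[0,0,0]], fingers=[100,200,255,255,255])

```text
t: 3.43
tool_pos: [473.9, 51.2, 72.3]
orientation: [[-0.08, 0.997, 0.003], [0.997, 0.08, 0.0], [-0.0, 0.003, -1.0]]
contact_force: [0.4, -0.4, -0.3]
opening: 64.5
```

Emit:
servo_tool(travel=[[0,0,0],[0,0,0],[0,0,0],[0,0,0],[0,0,0]], angular=[[0,0,0],[0,0,0],[0,0,0],[0,0,0],[0,0,0]], fingers=[255,255,255,255,255])

```text
t: 3.85
tool_pos: [472.7, 51.2, 70.8]
orientation: [[-0.08, 0.997, -0.001], [0.997, 0.08, -0.0], [-0.0, -0.001, -1.0]]
contact_force: [-4.3, -0.3, 3.8]
opening: 35.6
```

Emit:
servo_tool(travel=[[0,0,0],[0,0,0],[0,0,0],[0,0,0],[0,0,0]], angular=[[0,0,0],[0,0,0],[0,0,0.05],[0,0,0.08],[0,0,0.1]], fingers=[255,255,255,255,255])

```text
t: 4.27
tool_pos: [472.2, 51.2, 70.8]
orientation: [[0.153, 0.988, -0.002], [0.988, -0.153, -0.0], [-0.0, -0.002, -1.0]]
contact_force: [-7.4, 0.1, 9.9]
opening: 35.6
```

Emit:
servo_tool(travel=[[0,0,0],[0,0,0],[0,0,0],[0,0,0],[0,0,0]], angular=[[0,0,0.1],[0,0,0.1],[0,0,0.1],[0,0,0.1],[0,0,0.1]], fingers=[255,255,255,255,255])

```text
t: 4.68
tool_pos: [471.1, 51.6, 70.7]
orientation: [[0.609, 0.793, -0.004], [0.793, -0.609, 0.001], [-0.002, -0.004, -1.0]]
contact_force: [-12.7, 5.6, 15.1]
opening: 35.5
```

Emit:
servo_tool(travel=[[0,0,0],[0,0,0],[0,0,0],[0,0,0],[0,0,0]], angular=[[0,0,0.1],[0,0,0.1],[0,0,0.1],[0,0,0.1],[0,0,0.1]], fingers=[255,255,255,255,255])

```text
t: 5.1
tool_pos: [470.4, 52.4, 70.7]
orientation: [[0.915, 0.404, -0.006], [0.404, -0.915, 0.002], [-0.005, -0.004, -1.0]]
contact_force: [-15.4, 12.9, 17.7]
opening: 35.4
```

Emit:
servo_tool(travel=[[0,0,0],[0,0,0],[0,0,0],[0,0,0],[0,0,0]], angular=[[0,0,0.08],[0,0,0.06],[0,0,0.03],[0,0,0],[0,0,0]], fingers=[255,255,255,255,255])

```text
t: 5.52
tool_pos: [470.3, 52.8, 70.7]
orientation: [[0.969, 0.247, -0.006], [0.247, -0.969, 0.002], [-0.005, -0.004, -1.0]]
contact_force: [-16.0, 15.8, 17.3]
opening: 35.5
```

The tool turned 1.40 rad while gripping. Releasing, rising and checking.

Emit:
servo_tool(travel=[[0,0,0],[0,0,0],[0,0,0],[0,0,0],[0,0,0]], angular=[[0,0,0],[0,0,0],[0,0,0],[0,0,0],[0,0,0]], fingers=[0,0,0,0,0])

```text
t: 5.93
tool_pos: [473.1, 51.1, 70.6]
orientation: [[0.969, 0.248, 0.0], [0.248, -0.969, -0.0], [0.0, 0.0, -1.0]]
contact_force: [0.1, -0.2, 0.1]
opening: 64.4
```

Emit:
servo_tool(travel=[[0,0,-20],[0,0,-40],[0,0,-40],[0,0,-40],[0,0,-40]], angular=[[0,0,0],[0,0,0],[0,0,0],[0,0,0],[0,0,0]], fingers=[0,0,0,0,0])

```text
t: 6.35
tool_pos: [472.6, 51.0, 252.6]
orientation: [[0.969, 0.248, 0.0], [0.248, -0.969, -0.0], [-0.0, 0.0, -1.0]]
contact_force: [0.8, -0.3, 0.0]
opening: 92.0
```

Emit:
servo_tool(travel=[[-35,0,0],[-35,0,0],[-35,0,0],[-35,0,0],[-35,0,0]], angular=[[0,0,0],[0,0,0],[0,0,0],[0,0,0],[0,0,0]], fingers=[0,0,0,0,0])

```text
t: 6.77
tool_pos: [301.8, 7.6, 250.3]
orientation: [[0.969, 0.248, -0.0], [0.248, -0.969, -0.0], [-0.0, 0.0, -1.0]]
contact_force: [0.2, -0.3, 0.5]
opening: 93.2
```

Run:
```python
from rig import r
import cv2,pickle
im={}
for n in("top","side"):
    c=r.read_camera(n); pickle.dump(c,open(n+'1.pkl','wb')); im[n]=c['image'][:,:,::-1]
cv2.imwrite('pics/crop1.png',cv2.resize(im['top'][130:270,150:350],None,fx=4,fy=4,interpolation=cv2.INTER_CUBIC))
```

```text
(no output)
```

View pics/crop1.png

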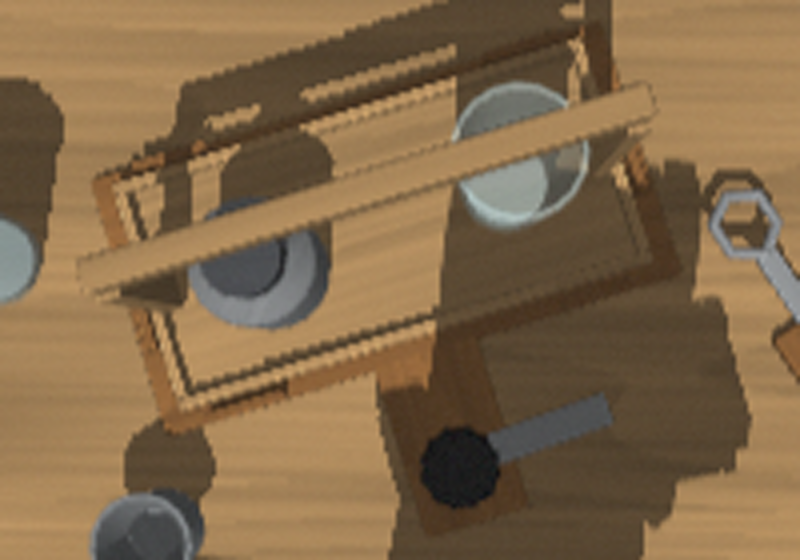

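The tongue now lies along dock -y: tip at crop (607,408), knob at (460,467). The carrier is undisturbed. Computing the handle grasp.

Run:
```python
from h import *
import pickle
t=pickle.load(open('top1.pkl','rb'))
g=lambda x,y,z: ray(t,(x/4+150,y/4+130),z,1)
a=g(85,274,198);b=g(651,101,198);m=(a+b)/2;u=(a-b)/np.linalg.norm(a-b)
k=g(460,467,88);tip=g(607,408,42)-k
print('mid',m,np.linalg.norm(a-b),'yaw',np.arctan2(u[1],u[0])-np.pi/2,'knob',k,'tongue yaw',np.arctan2(tip[1],tip[0]))
F=g(241,260,147);G=g(521,148,152)
nx=np.array([u[1],-u[0],0])
for n,p in(('F',F),('G',G)): print(n,p,(p-m)@u,(p-m)@nx)
f=(F-m)@u;gl=(G-m)@u
for mf in(.31,.36,.43): 
    o=(mf*f+.16*gl)/(mf+.46); print(mf,o,m+o*u)
```

```text
mid [589.34549718  90.8043949  198.        ] 233.1672519578555 yaw 0.3114482053361103 knob [471.81606223  51.5121698   88.        ] tongue yaw -1.2251218450698023
F [562.89476333 147.2218774  147.        ] 61.8087781426862 -7.889778009762889
G [611.95178573  28.38698258 152.        ] -66.3419738756462 2.3916825284858354
0.31 11.098708317051077 [585.94443685 101.36915306 198.        ]
0.36 14.190785745443458 [584.9969084  104.31247307 198.        ]
0.43 17.93602110252997 [583.84922788 107.87752809 198.        ]
```

Emit:
servo_tool(travel=[[29.8,-2.4,0],[29.8,-2.4,0],[29.8,-2.4,0],[29.8,-2.4,0],[29.8,-2.4,0]], angular=[[0,0,0],[0,0,0],[0,0,0],[0,0,0],[0,0,0]], fingers=[0,0,0,0,0])

```text
t: 7.28
tool_pos: [446.6, 57.0, 250.4]
orientation: [[0.969, 0.248, 0.0], [0.248, -0.969, -0.0], [0.0, 0.0, -1.0]]
contact_force: [1.3, 0.0, 0.2]
opening: 92.9
```

Emit:
servo_tool(travel=[[29.8,-2.4,0],[29.8,-2.4,0],[29.8,-2.4,0],[29.8,-2.4,0],[29.8,-2.4,0]], angular=[[0,0,0],[0,0,0],[0,0,0],[0,0,0],[0,0,0]], fingers=[0,0,0,0,0])

```text
t: 7.7
tool_pos: [587.9, 105.7, 250.1]
orientation: [[0.969, 0.248, -0.0], [0.248, -0.969, -0.0], [-0.0, -0.0, -1.0]]
contact_force: [0.5, 0.7, 0.8]
opening: 93.3
```

Emit:
servo_tool(travel=[[0,0,0],[0,0,0],[0,0,0],[0,0,0],[0,0,0]], angular=[[0,0,-0.117],[0,0,-0.117],[0,0,-0.117],[0,0,-0.117],[0,0,-0.117]], fingers=[0,0,0,0,0])

```text
t: 8.12
tool_pos: [586.6, 105.1, 250.1]
orientation: [[0.666, 0.746, -0.0], [0.746, -0.666, -0.0], [-0.0, -0.0, -1.0]]
contact_force: [0.7, -0.5, 0.1]
opening: 93.6
```

Emit:
servo_tool(travel=[[0,0,0],[0,0,0],[0,0,0],[0,0,0],[0,0,0]], angular=[[0,0,-0.117],[0,0,-0.117],[0,0,-0.117],[0,0,-0.117],[0,0,-0.117]], fingers=[0,0,0,0,0])

```text
t: 8.53
tool_pos: [586.6, 105.1, 250.2]
orientation: [[0.144, 0.99, -0.0], [0.99, -0.144, -0.0], [-0.0, -0.0, -1.0]]
contact_force: [-0.0, 0.1, 0.0]
opening: 92.9
```

Emit:
servo_tool(travel=[[0,0,0],[0,0,0],[0,0,0],[0,0,0],[0,0,0]], angular=[[0,0,-0.117],[0,0,-0.117],[0,0,-0.117],[0,0,-0.11],[0,0,0]], fingers=[0,0,0,0,0])

```text
t: 8.95
tool_pos: [586.6, 105.1, 250.2]
orientation: [[-0.311, 0.951, -0.0], [0.951, 0.311, -0.0], [0.0, -0.0, -1.0]]
contact_force: [0.0, 0.4, 0.6]
opening: 92.9
```

Emit:
servo_tool(travel=[[0,-0.9,20],[0,-0.9,20],[0,0,15],[0,0,10],[0,0,6]], angular=[[0,0,0],[0,0,0],[0,0,0],[0,0,0],[0,0,0]], fingers=[0,0,0,0,0], force=40)

```text
t: 9.37
tool_pos: [584.3, 104.4, 178.3]
orientation: [[-0.304, 0.953, -0.001], [0.953, 0.304, -0.0], [0.0, -0.001, -1.0]]
contact_force: [0.4, -0.5, 0.0]
opening: 93.2
```

Emit:
servo_tool(travel=[[0,0,0],[0,0,0],[0,0,0],[0,0,0],[0,0,0]], angular=[[0,0,0],[0,0,0],[0,0,0],[0,0,0],[0,0,0]], fingers=[30,60,90,120,150])

```text
t: 9.78
tool_pos: [584.7, 104.4, 180.3]
orientation: [[-0.306, 0.952, 0.001], [0.952, 0.306, 0.0], [-0.0, 0.001, -1.0]]
contact_force: [-0.6, 0.2, -0.0]
opening: 64.2
```

Emit:
servo_tool(travel=[[0,0,0],[0,0,0],[0,0,0],[0,0,0],[0,0,0]], angular=[[0,0,0],[0,0,0],[0,0,0],[0,0,0],[0,0,0]], fingers=[175,190,200,210,220])

```text
t: 10.2
tool_pos: [584.5, 104.4, 179.7]
orientation: [[-0.306, 0.952, 0.0], [0.952, 0.306, 0.0], [-0.0, 0.0, -1.0]]
contact_force: [0.4, 0.8, -0.7]
opening: 30.6
```

Emit:
servo_tool(travel=[[0,0,0],[0,0,0],[0,0,0],[0,0,0],[0,0,0]], angular=[[0,0,0],[0,0,0],[0,0,0],[0,0,0],[0,0,0]], fingers=[235,255,255,255,255])

```text
t: 10.62
tool_pos: [584.5, 104.3, 179.6]
orientation: [[-0.306, 0.952, 0.0], [0.952, 0.306, -0.0], [-0.0, 0.0, -1.0]]
contact_force: [2.4, 0.1, -2.0]
opening: 13.4
```

Emit:
servo_tool(travel=[[0,0,0],[0,0,0],[0,0,-1],[0,0,-2],[0,0,-3]], angular=[[0,0,0],[0,0,0],[0,0,0],[0,0,0],[0,0,0]], fingers=[255,255,255,255,255])

```text
t: 11.03
tool_pos: [583.5, 104.4, 184.7]
orientation: [[-0.306, 0.952, -0.003], [0.952, 0.306, -0.0], [0.001, -0.003, -1.0]]
contact_force: [0.7, 1.2, -8.5]
opening: 13.7
```

Emit:
servo_tool(travel=[[0,0,-3],[0,0,-4],[0,0,-4],[0,0,-3],[0,0,-2]], angular=[[0,0,0],[0,0,0],[0,0,0],[0,0,0],[0,0,0]], fingers=[255,255,255,255,255])

```text
t: 11.45
tool_pos: [584.6, 104.5, 202.2]
orientation: [[-0.306, 0.952, 0.001], [0.952, 0.306, 0.0], [-0.0, 0.001, -1.0]]
contact_force: [0.1, 0.4, -9.6]
opening: 13.8
```

Emit:
servo_tool(travel=[[0,0,-1],[0,0,0],[0,0,0],[0,0,0],[0,0,0]], angular=[[0,0,0],[0,0,0],[0,0,0],[0,0,0],[0,0,0]], fingers=[255,255,255,255,255])

```text
t: 11.87
tool_pos: [584.4, 104.4, 202.4]
orientation: [[-0.306, 0.952, -0.0], [0.952, 0.306, -0.0], [0.0, -0.0, -1.0]]
contact_force: [-0.6, -0.2, -8.1]
opening: 13.9
```

Run:
```python
from rig import r
import cv2
from h import *
c=r.read_camera('side')
cv2.imwrite('pics/side2.png',cv2.resize(c['image'][:,:,::-1][100:350,100:400],None,fx=2.4,fy=2.4,interpolation=cv2.INTER_CUBIC))
s=r.observe(); print(s['t'],s['tool_pos'],s['contact_force'],s['ft_torque'],s['opening'])
```

```text
11.9167 [584.37212638 104.40590042 202.46757426] [-0.6209665  -0.42074205 -8.54844634] [-9.05343505e-02 -9.82873738e-02  9.08468187e-05] 13.873142539510111
```

View pics/side2.png

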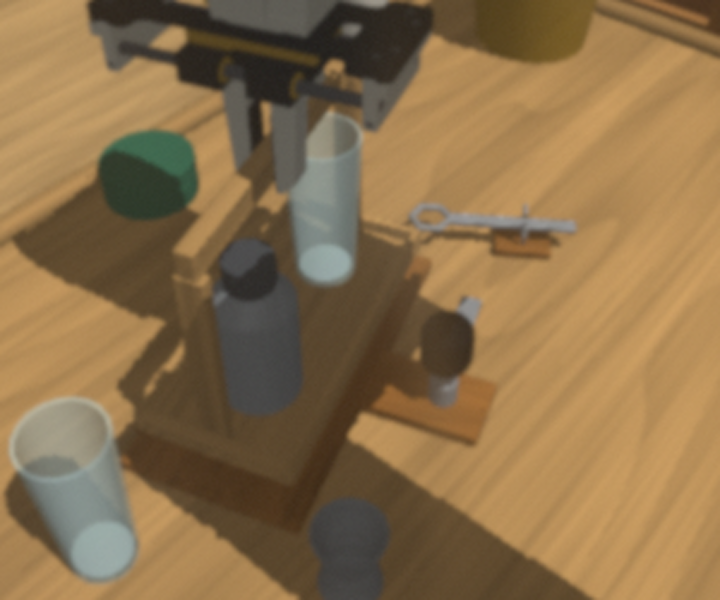

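The carrier is off its dock and looks level. Flask at (260,330) and glass at (327,200) are both standing. Lifting on.

Emit:
servo_tool(travel=[[0,0,-1],[0,0,-2],[0,0,-4],[0,0,-5],[0,0,-6]], angular=[[0,0,0],[0,0,0],[0,0,0],[0,0,0],[0,0,0]], fingers=[255,255,255,255,255])

```text
t: 12.33
tool_pos: [584.4, 104.4, 221.2]
orientation: [[-0.306, 0.952, -0.0], [0.952, 0.306, -0.0], [0.0, -0.0, -1.0]]
contact_force: [-0.5, 0.3, -9.2]
opening: 13.8
```

Emit:
servo_tool(travel=[[0,0,-6],[0,0,-6],[0,0,-6],[0,0,-6],[0,0,-6]], angular=[[0,0,0],[0,0,0],[0,0,0],[0,0,0],[0,0,0]], fingers=[255,255,255,255,255])

```text
t: 12.75
tool_pos: [584.5, 104.4, 251.3]
orientation: [[-0.306, 0.952, 0.0], [0.952, 0.306, 0.0], [-0.0, 0.0, -1.0]]
contact_force: [-0.4, -0.2, -8.9]
opening: 13.8
```

Emit:
servo_tool(travel=[[0,0,-6],[0,0,-6],[0,0,-6],[0,0,-5],[0,0,-3]], angular=[[0,0,0],[0,0,0],[0,0,0],[0,0,0],[0,0,0]], fingers=[255,255,255,255,255])

```text
t: 13.17
tool_pos: [584.6, 104.4, 277.5]
orientation: [[-0.306, 0.952, 0.001], [0.952, 0.306, 0.0], [-0.0, 0.001, -1.0]]
contact_force: [0.3, 0.4, -8.7]
opening: 13.8
```

Emit:
servo_tool(travel=[[0,0,-2],[0,0,-1],[0,0,0],[0,0,0],[0,0,0]], angular=[[0,0,0],[0,0,0],[0,0,0],[0,0,0],[0,0,0]], fingers=[255,255,255,255,255])

```text
t: 13.58
tool_pos: [584.3, 104.4, 279.3]
orientation: [[-0.306, 0.952, -0.001], [0.952, 0.306, -0.0], [0.0, -0.001, -1.0]]
contact_force: [-0.2, 0.8, -8.4]
opening: 13.5
```

Emit:
servo_tool(travel=[[0,0,0],[0,0,0],[0,0,0],[0,0,0],[0,0,0]], angular=[[0,0,0],[0,0,0],[0,0,0],[0,0,0],[0,0,0]], fingers=[255,255,255,255,255])

```text
t: 14.0
tool_pos: [584.5, 104.4, 279.6]
orientation: [[-0.306, 0.952, -0.0], [0.952, 0.306, -0.0], [0.0, -0.0, -1.0]]
contact_force: [0.5, -0.1, -8.6]
opening: 13.4
```

Emit:
servo_tool(travel=[[0,0,0],[0,0,0],[0,0,0],[0,0,0],[0,0,0]], angular=[[0,0,0],[0,0,0],[0,0,0],[0,0,0],[0,0,0]], fingers=[255,255,255,255,255])

```text
t: 14.42
tool_pos: [584.4, 104.4, 279.6]
orientation: [[-0.306, 0.952, -0.0], [0.952, 0.306, 0.0], [0.0, -0.0, -1.0]]
contact_force: [-1.4, -0.3, -8.2]
opening: 13.8
```

Emit:
servo_tool(travel=[[0,0,0],[0,0,0],[0,0,0],[0,0,0],[0,0,0]], angular=[[0,0,0],[0,0,0],[0,0,0],[0,0,0],[0,0,0]], fingers=[255,255,255,255,255])

```text
t: 14.83
tool_pos: [584.4, 104.4, 279.6]
orientation: [[-0.306, 0.952, -0.0], [0.952, 0.306, 0.0], [0.0, -0.0, -1.0]]
contact_force: [-0.7, 1.6, -7.6]
opening: 13.5
```

Emit:
servo_tool(travel=[[0,0,0],[0,0,0],[0,0,0],[0,0,0],[0,0,0]], angular=[[0,0,0],[0,0,0],[0,0,0],[0,0,0],[0,0,0]], fingers=[255,255,255,255,255])

```text
t: 15.25
tool_pos: [584.4, 104.4, 279.6]
orientation: [[-0.306, 0.952, -0.0], [0.952, 0.306, -0.0], [0.0, -0.0, -1.0]]
contact_force: [0.3, -0.9, -8.5]
opening: 14.0
```

Run:
```python
from rig import r
import cv2,pickle
from h import *
im=[]
for n in('side','top'):
    c=r.read_camera(n); pickle.dump(c,open(n+'3.pkl','wb'))
    im.append(c['image'][:,:,::-1])
cv2.imwrite('pics/side3.png',cv2.resize(im[0][60:310,100:400],None,fx=2.4,fy=2.4,interpolation=cv2.INTER_CUBIC))
s=r.observe(); print(s['t'],s['tool_pos'],s['contact_force'],s['ft_torque'],s['opening'])
```

```text
15.35 [584.45036029 104.43505449 279.6431047 ] [-0.06658719 -0.15726362 -7.33097004] [-0.07991048 -0.15038905 -0.00305944] 13.462916040813642
```

View pics/side3.png

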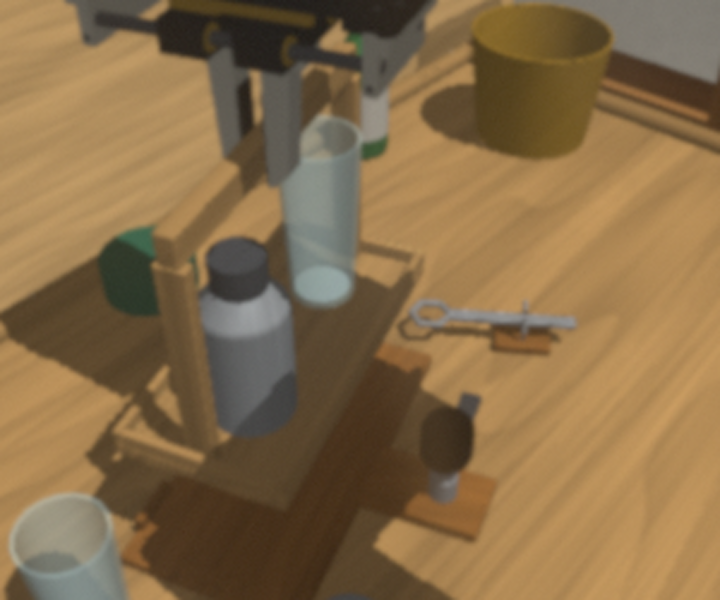

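Run:
```python
from h import *
import pickle
c=pickle.load(open('side3.pkl','rb'))
u=np.array([-.306,.952,0]);n=np.array([.952,.306,0]);m=np.array([588.8,90.9,0])
for tilt in(-.08,0,.08):
  ax=u*np.cos(tilt)+np.array([0,0,np.sin(tilt)]);up=np.cross(n,ax); o=np.array([584.5,104.4,287.6])
  P=lambda x,y,z:o+n*x+ax*(y-14.2)+up*(z-175)
  pts=[P(sx*60,sy*125,22) for sx in(-1,1) for sy in(-1,1)]+[P(x,y,186) for y in(-116,116) for x in (-7,7)]
  print(tilt,((proj(c,pts,1)-[100,60])*2.4).round().tolist())
```

```text
-0.08 [[432.0, 226.0], [294.0, 478.0], [292.0, 194.0], [126.0, 422.0], [357.0, 27.0], [337.0, 24.0], [179.0, 243.0], [155.0, 237.0]]
0 [[426.0, 247.0], [284.0, 485.0], [286.0, 213.0], [112.0, 426.0], [357.0, 41.0], [338.0, 38.0], [177.0, 229.0], [153.0, 223.0]]
0.08 [[420.0, 267.0], [274.0, 490.0], [280.0, 232.0], [99.0, 429.0], [358.0, 55.0], [339.0, 52.0], [176.0, 214.0], [152.0, 208.0]]
```

Run:
```python
from rig import r
print(r.sign_off()); s=r.observe(); print(s['t'],s['tool_pos'],s['opening'])
```

```text
the job is handed in; nothing more can be done
None
the job is handed in; nothing more can be done
```

I turned the clamp knob clockwise by about 1.4 rad. The picture afterwards showed the tongue lying along dock -y, clear of the carrier, at about 1.5 rad. I then gripped the bridge handle about 14 mm towards the flask from its middle, lifted the carrier 100 mm, held it still for about 1.8 s and handed the job in with the gripper still holding it. The sign-off gave no verdict.

**Last checks:**
- **Hold:** the tool stayed at z = 279.6 mm with the fingers 13.5 mm apart on the bar. The load was about 8.5 N, which fits the carrier with both items on it.
- **Level and clear:** the side picture shows the flask and glass upright and the carrier clear of the dock. Comparing its corners with a level model put the tilt at roughly 0.01 rad.
- **Disagreements:** the picture sat about 3 pixels lower than the model overall, which I put down to calibration. During the knob turn, the arm was pushed about 2 mm sideways, with roughly 28 N on the tool; this disappeared on release.
- **Other things on the trolley:** I saw no sign that any had moved, but I did not measure them after the lift.

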